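# Clear the drawing board into its pencil trough

## Robot

A 6-joint arm with a two-finger parallel gripper is mounted at the origin on the work surface. World frame = base frame: x ahead of the robot, y to its left, z up, the work surface at z = 0. Lengths are in m, angles in rad, forces in N, time in s.
With the tool pointing down it reaches from about 0.275 to 0.875 m from the base axis. Payload 12.5 kg.
Tool frame: the origin (TCP) lies at the very end of the fingers, on their centre line; the grasp point (between the pads) lies 19 mm behind it; z points along the fingers, y is the line along which they close (so a half turn about z gives the same grasp; the last joint's range is limited). The gripper opens to 85 mm and grips with 20 to 120 N. Pads are 22 mm wide; open, the fingers measure 114 mm over their backs; the gripper's body (76 mm by 85 mm) begins 54 mm behind the grasp point. The pads swing forward as they close: fully open they stand 13 mm farther back than shut.
Start: joints at [-1.259, 0.351, 1.652, -0, 1.139, -0.085], TCP at [0.213, -0.507, 0.231] pointing down, gripper open.
Joint ranges: [-2.75, 2.75], [-0.79, 2.1], [0.01, 2.65], [-1.57, 4.71], [0.07, 3.14], [-2.87, 2.87]. Speed limits (rad/s): [2.22, 2.22, 2.79, 3.14, 3.14, 3.14].

## Interface

Orientations are given as a 3x3 rotation matrix whose columns are the frame's x, y, z axes.
In Python, from bench import manip gives the robot as it stands. Calls block until the motion is done:
- manip.move_ptp(position, orientation): joint-space move of the TCP to a pose.
- manip.move_l(position, attitude=None, max_speed=0.15): straight line of the TCP; attitude=None keeps the orientation; max_speed is the mean speed in m/s.
- manip.move_j(angles): joint-space move.
- manip.set_gripper(opening, effort=None): opening from 0.0 (shut) to 1.0 (fully open); effort is the grip in N (None keeps the last); returns when the fingers have stopped.
- manip.dwell(seconds).
- manip.inverse_kinematics(position, orientation): joint angles nearest the present ones, or None.
- manip.grab_frame(name): name is "scene" or "top" or "wrist"; returns (picture, depth): 420x560x3 uint8, red, green, blue; 420x560 float32, m along the optical axis (not along the pixel's ray), 0 where there is no reading.
- manip.get_calibration(name): a dict with "camera_matrix" (3x3 intrinsics, pixels), "R" (3x3) and "t" (3): a world point X has camera coordinates R X + t. Camera axes: x right, y down, z forward; pixel columns grow to the right and rows downward; lengths in m; the calibration is good to about 2 mm. A picture is of the moment at which its call begins: read the wrist's pose just before it. get_calibration takes no time and is no camera call; for the wrist camera it gives the pose at the moment of the call.
A pose or a line that the arm cannot do raises manip.Unreachable and nothing moves.
- manip.sign_off(): hands the job in; it is judged then, once.
Trained networks look in the newest picture that a camera, given by its name, has taken for a name from the list of things; names that differ only in an ending like _2 or _b are one class to them, and where a whole thing is asked for, a point or a joint stands for the part that bears it (a point fixed in the world has none). Each returns a list of dicts, best first, with "confidence" (0 to 1); they miss things now and then, are a little off and sometimes report something else, mostly with a low value. They report only what shows in the picture. A call takes as long as a camera call.
- manip.look_for(camera, name): "at" ([x, y, z] in m, in world coordinates, good to about 4 mm: the middle of the surface that is visible of it).
Readings, each from a call of its own:
- manip.current_time(): time.
- manip.current_qpos(): joint angles.
- manip.current_joint_vel(): joint speeds.
- manip.current_joint_torque(): joint torques, N m.
- manip.current_ee_pos(): TCP position.
- manip.current_tcp_rot(): TCP orientation.
- manip.current_force(): force on the tool from outside, world axes, zero at the start.
- manip.current_ft_torque(): the same for the moment, N m.
- manip.current_grip_width(): opening from 0.0 (shut) to 1.0 (fully open).
- manip.current_grip_force(): force on a finger pad.
Only numpy, scipy, OpenCV 4.12 (cv2) and the standard library are available. Lean on these libraries where they do the work, as an engineer would, in place of code of your own. Each camera call takes 0.05 s, during which the arm holds its last target. There are 200 camera calls.

## Task

With the fingers, sweep the two erasers and the brass pencil sharpener across the drawing board and over its edge into the pencil trough, so that all three lie down in the trough with the pencil that is already there. Sweep them gently: do not pick up, pinch or press on them, and do not push them off the board anywhere else. Leave the ink bottle and the paperweight standing on the board where they are, and do not disturb the mug or the tape dispenser.

Things in the scene. Friction and masses are not known exactly. Their poses are not given: they have to be found in the camera images.
- board: Fixed flat drawing board, pale grey, face 30 mm above the desk. Origin at desk level under the middle of its edge at the trough; x runs from there across the panel, away from the trough (x 0 to 300 mm, y -240 to 240 mm), z up. Erasers, sharpener, bottle and paperweight: x 50 to 145 mm, in five lanes about 90 mm apart in y, in any order. Past x = 243 mm a parked rule stands up to 19 mm high.
- trough (a point): Fixed grey pencil trough along the board's -x edge, towards the robot. Inside 74 mm wide (board x = -74 to 0 mm), 474 mm long (board y = -237 to 237 mm). This point is the middle of its floor, 6 mm above the desk, 24 mm below the board's face. No rim on the board's side; its outer wall and end walls rise 2 mm above the face.
- eraser_center (a point): Middle of the white eraser in a blue sleeve with a white band, loose, 44 mm (x) by 18 mm (y) by 12 mm high (this point is 6 mm above its underside), about 15 to 30 g, lying flat at any yaw. It slides without rolling.
- eraser: The same white eraser; origin in the middle of its underside, x along its length.
- ink_eraser_center (a point): Middle of the red-and-blue eraser, loose, 38 mm (x) by 16 mm (y) by 10 mm high (this point is 5 mm above its underside), about 11 to 22 g, lying flat at any yaw. It slides without rolling.
- ink_eraser: The same red-and-blue eraser; origin in the middle of its underside, x along its length.
- sharpener_center (a point): Middle of the brass wedge pencil sharpener, loose, 26 mm (x) by 15 mm (y) by 12 mm high (this point is 5.5 mm above its underside), about 13 to 25 g, lying flat at any yaw. It slides without rolling.
- sharpener: The same sharpener; origin in the middle of its underside, x along its length.
- ink_bottle: Small round dark ink bottle with a cream label and black cap standing loose on the board, 49 mm across, 54 mm high, origin in the middle of its underside. To be left alone.
- paperweight: Round brass paperweight with a knob standing loose on the board, 46 mm across, 44 mm high, origin in the middle of its underside. To be left alone.
- clutch_pencil: Dark green six-sided clutch pencil, loose, 140 mm long (its y) and 9 mm thick, lying lengthwise in the trough; origin at its middle, about on its underside. It may be knocked within the trough but stays in it.
- mug: White mug standing loose on the desk to the left of the board, 82 mm across, 92 mm high, with a handle; origin in the middle of its underside. To be left alone.
- tape_dispenser: Black tape dispenser standing loose on the desk to the right of the board, 58 by 145 mm (its x, y), 75 mm high; origin in the middle of its underside. To be left alone.

How it is judged:
By the outcome, as a careful person would: the job done as asked, in the order asked, and still so for the second after the job is handed in, with the robot touching nothing.
It also fails if it takes over 51 s, if anything falls off the work surface, if the arm or the gripper's body presses on something with over 40 N, if the wrist force passes 120 N, or if a joint passes its speed limit or range.

## Working session

There is one attempt and no reset: what is moved stays moved. The work goes in short steps, each a Python script; the robot and the scene stay as the last script left them, time stands still between calls to the robot, and variables do not carry over. Pictures are saved under pics/ and viewed, at most 10 in all, crops included, and the job is handed in when it is done.

```bash
mkdir -p pics; python3 - <<'E'
from bench import manip as m
import cv2
for c in ["top","scene"]:
    p,d=m.grab_frame(c); cv2.imwrite(f"pics/{c}0.png",p[:,:,::-1])
    for n in ["eraser","ink_eraser","sharpener","ink_bottle","paperweight","clutch_pencil","board","mug","tape_dispenser"]:
        r=m.look_for(c,n); print(c,n,[( [round(float(v),3) for v in q["at"]],round(q["confidence"],2)) for q in r[:2]])
print(m.current_time(), m.current_tcp_rot())
E
```

```text
top eraser []
top ink_eraser [([0.54, 0.054, 0.037], 0.58), ([0.565, -0.03, 0.044], 0.58)]
top sharpener []
top ink_bottle [([0.567, -0.205, 0.065], 0.74), ([0.545, 0.055, 0.038], 0.37)]
top paperweight [([0.573, -0.13, 0.047], 0.75)]
top clutch_pencil [([0.45, -0.158, 0.016], 0.42)]
top board [([0.595, -0.022, 0.03], 0.65), ([0.542, 0.057, 0.037], 0.48)]
top mug [([0.491, 0.463, 0.037], 0.96), ([0.572, -0.129, 0.045], 0.22)]
top tape_dispenser [([0.423, -0.451, 0.033], 0.63)]
scene eraser []
scene ink_eraser [([0.546, 0.056, 0.038], 0.58)]
scene sharpener []
scene ink_bottle [([0.577, -0.199, 0.06], 0.65)]
scene paperweight [([0.58, -0.118, 0.044], 0.59)]
scene clutch_pencil [([0.449, -0.15, 0.012], 0.45)]
scene board [([0.618, 0.015, 0.03], 0.61)]
scene mug [([0.484, 0.46, 0.053], 0.81)]
scene tape_dispenser [([0.444, -0.433, 0.032], 0.88)]
1.0 [[ 9.22305796e-01  3.86460888e-01 -4.61064944e-06]
 [ 3.86460888e-01 -9.22305796e-01 -7.14056652e-06]
 [-7.01197838e-06  4.80395021e-06 -1.00000000e+00]]
```

View pics/top0.png

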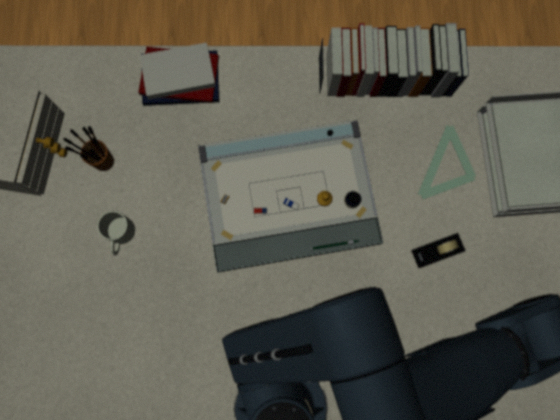

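View pics/scene0.png

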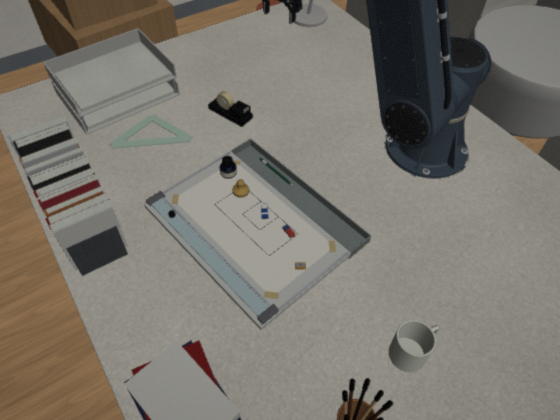

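The top view shows, from left to right: sharpener (225,199), ink eraser (260,211), white eraser (289,203), paperweight (325,198) and bottle (353,199). The trough is below them and the board is yawed about +0.14 rad. The scene view agrees. Next I'll take a closer wrist view.

```bash
cat > h.py <<'E'
from bench import manip as m
import numpy as np, cv2
def rot(yaw): # tool down, tool y along -(board y)
    c,s=np.cos(yaw),np.sin(yaw)
    return np.array([[c,s,0],[s,-c,0],[0,0,-1.]])
def px2w(cal,u,v,z):
    K,R,t=cal["camera_matrix"],np.array(cal["R"]),np.array(cal["t"]).ravel()
    r=R.T@np.linalg.inv(K)@np.array([u,v,1.]); o=-R.T@t
    return o+r*(z-o[2])/r[2]
E
python3 - <<'E'
from h import *
c=m.get_calibration("top")
for u,v,z in [(217,270,.032),(382,243,.032),(225,199,.04),(260,211,.04),(289,203,.04)]: print(px2w(c,u,v,z).round(3))
m.move_ptp([0.46,0.02,0.42],rot(0.14))
p=m.current_ee_pos(); c=m.get_calibration("wrist"); im,d=m.grab_frame("wrist")
cv2.imwrite("pics/w0.png",im[:,:,::-1]); np.savez("w0.npz",im=im,d=d,**c)
print(p,-np.array(c["R"]).T@np.ravel(c["t"]),m.current_time())
for n in ["eraser","ink_eraser","sharpener"]:
    print(n,[( [round(float(v),3) for v in q["at"]],round(q["confidence"],2)) for q in m.look_for("wrist",n)[:2]])
E
```

```text
[0.372 0.175 0.032]
[ 0.447 -0.292  0.032]
[0.574 0.155 0.04 ]
[0.539 0.054 0.04 ]
[ 0.562 -0.029  0.04 ]
[0.46006486 0.01948599 0.41973977] [0.53679894 0.03052218 0.5622911 ] 3.2417
eraser [([0.557, -0.032, 0.044], 0.76)]
ink_eraser [([0.543, 0.058, 0.038], 0.69)]
sharpener [([0.578, 0.154, 0.042], 0.69)]
```

View pics/w0.png

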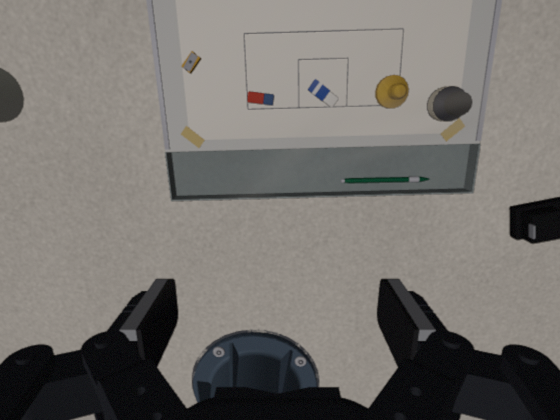

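The wrist view shows the board edge running from (167,151) to (480,142). The sharpener is at (191,62), the ink eraser at (261,98), the white eraser at (323,94), and the paperweight at (392,92). I'll compute board coordinates and sweep the first item.

```bash
cat >> h.py <<'E'
c=np.load("w0.npz")
A=px2w(c,167,151,.03)[:2];B=px2w(c,480,142,.03)[:2]
ey=(A-B)/np.linalg.norm(A-B); ex=np.array([ey[1],-ey[0]]); O=(A+B)/2
YAW=np.arctan2(ex[1],ex[0])
def w2b(p): p=np.array(p)[:2]-O; return np.array([p@ex,p@ey])
def b2w(x,y,z): return [*(O+x*ex+y*ey),z]
E
cat > t.py <<'E'
from h import *
print(O,YAW,np.linalg.norm(A-B))
for n,u,v,z in [("sh",191,62,.042),("ink",261,98,.04),("er",323,94,.042),("er0",310,83,.042),("er1",337,104,.042),("ink0",248,97,.04),("ink1",274,99,.04),("pw",392,92,.05),("bot",450,104,.05)]: print(n,(w2b(px2w(c,u,v,z))*1e3).round(1))
for n,p in [("er",[.557,-.032]),("ink",[.543,.058]),("sh",[.578,.154])]: print(n,(w2b(p)*1e3).round(1))
d=c["d"]; print(d[151-12:151+14:2,260], d[98,261])
E
python3 t.py
```

```text
[ 0.48637148 -0.0467247 ] 0.16721192517578373 0.47550576437112574
sh [122.2 185.4]
ink [72.3 90.6]
er [75.1  2.2]
er0 [90.3 20.7]
er1 [ 61. -18.]
ink0 [ 74.2 109.2]
ink1 [70.4 72.1]
pw [ 74.8 -93.1]
bot [  56.5 -176. ]
er [72.1  2.8]
ink [73.3 93.8]
sh [123.8 182.7]
[0.52270967 0.52268445 0.5224599  0.52340585 0.5269894  0.5261703
 0.55208254 0.55190736 0.55427986 0.55290806 0.5557822  0.5575041
 0.5555343 ] 0.0
```

```bash
cat >> h.py <<'E'
R0=rot(YAW)
def sweep(x0,y0,x1,y1,z=0.034):
    m.move_ptp(b2w(x0,y0,0.12),R0); m.move_l(b2w(x0,y0,z),R0,0.12)
    m.move_l(b2w(x1,y1,z),R0,0.07)
    f=m.current_force()
    m.move_l(b2w(x1+.012,y1,z),R0,0.1); m.move_l(b2w(x1+.012,y1,0.12),R0,0.2); print("f",np.round(f,1),m.current_time())
def look(name,x=-.09,y=.09,z=.30):
    m.move_ptp(b2w(x,y,z),R0)
    c=m.get_calibration("wrist"); im,d=m.grab_frame("wrist"); cv2.imwrite(f"pics/{name}.png",im[:,:,::-1]); np.savez(name+".npz",im=im,d=d,**c)
    for n in ["eraser","ink_eraser","sharpener","clutch_pencil"]:
        print(n,[((w2b(q["at"])*1e3).round(),round(q["at"][2],3),round(q["confidence"],2)) for q in m.look_for("wrist",n)[:2]])
E
python3 - <<'E'
from h import *
m.set_gripper(0.12); print(m.current_grip_width())
sweep(.112,.092,.005,.092)
look("w1")
print(m.current_time())
E
```

```text
0.11708304234149174
f [-0.   0.6  0.3] 8.725
eraser [(array([73.,  3.]), 0.044, 0.76)]
ink_eraser [(array([-19.,  91.]), 0.016, 0.62)]
sharpener []
clutch_pencil [(array([ -55., -102.]), 0.015, 0.69)]
9.825
```

View pics/w1.png

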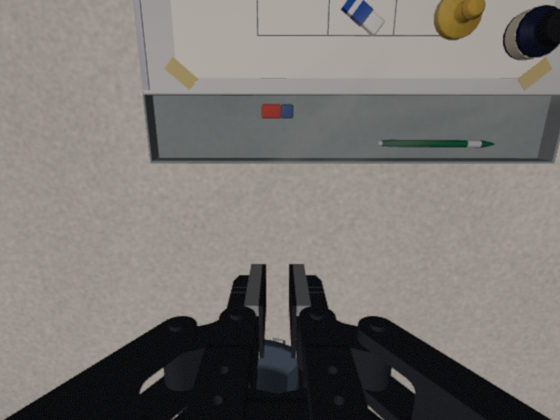

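The ink eraser lies flat in the trough at (277,111). Now the other two.

```bash
python3 - <<'E'
from h import *
sweep(.162,.184,.005,.184)
sweep(.120,.003,.005,.003)
look("w2",y=.06)
print(m.current_time())
E
```

```text
f [ 0.2 -0.   0. ] 15.1583
f [-0.1 -0.3 -0.1] 19.5083
eraser [(array([-27.,  -3.]), 0.021, 0.67)]
ink_eraser [(array([-17.,  90.]), 0.014, 0.94)]
sharpener [(array([-14., 173.]), 0.019, 0.53), (array([-22.,  -6.]), 0.018, 0.31)]
clutch_pencil [(array([ -53., -104.]), 0.016, 0.72)]
20.6333
```

View pics/w2.png

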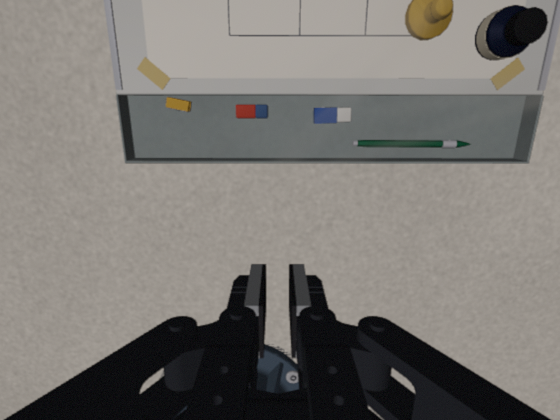

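All three lie in the trough, at (178,104), (252,111) and (332,115), with the pencil. The bottle and paperweight are still standing in place.

```bash
python3 -c "
from bench import manip as m
print(m.sign_off())"
```

```text
the job is handed in; nothing more can be done
None
```

Both erasers and the sharpener are lying in the pencil trough with the pencil, and the bottle and paperweight are still standing on the board. The arm never went near the mug or tape dispenser. The job was handed in at about 21 s of the 51 s allowed.

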